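# Fit the length stop on the tube cut-off jig and clamp it

### The job

Fit the loose length stop to the tube cut-off jig: with its clamp knob on the side away from the robot, slide it onto the dovetail rail from the rail's open end and along until its stop block just touches the end of the copper tube, without pushing the tube back in its clips. Then turn the stop's clamp knob clockwise until it is firmly hand-tight, but not overtightened, with the block still at the tube's end, and let go. Leave the other things on the bench where they are.

Things in the scene. Friction and masses are not known exactly. Their poses are not given: they have to be found in the camera images.
- jig: Tube cut-off jig fixed to the bench. Origin: underside of base plate, below mid-rail; own y runs along the rail from its open end to the copper tube, robot on the -x side, z up. Plate 120 wide (x), 10 thick, y -115 to +345 mm. Riser 52 wide to z 40; on it the steel male dovetail, y -100 to +100, z 40 to 54, 44 wide on top, 28 at the foot (60 deg flanks). Beyond y 150: saddles, saw guide to z 115
- rail_mouth (a point): middle of the rail's top at its open end: jig x 0, y -100, z 54 mm; axes as the jig's. The first 14 mm of rail taper as a lead-in: at the very end the top is 2.5 mm lower and each flank about 3.5 mm in
- tube_end (a point): centre of the near end of the copper tube, 22 mm outside diameter, level along jig y straight above the rail (jig x 0, axis z 90.5 mm). The end lies at jig y +5 to +55 mm, different each time. The tube is held only by two plastic snap clips: 18 N along its axis pushes it back, and it stays there. Axes as the jig's
- carriage: Loose length stop, 0.5 kg, upright on the bench: aluminium carriage, stop block on top, inclined knob on its +x side. Origin: mid-groove at the level of its underside; own y = way onto the rail. Plate x +-36, y -40 to +30, z 11.5 to 23.5 mm, its underside runs on the rail top; cheeks z 0 to 11.5, groove as the rail, 1.25 mm play each side. On the rail: axes as the jig's, origin at jig x 0, z 42.5 mm
- stop_face (a point): centre of the stop block's front (+y) face, which meets the tube's end: carriage x 0, y 26, z 48 mm (level with the tube's axis when on the rail); axes as the carriage's. The block, good to hold by its flat sides: x +-15, y -2 to +26, z 23.5 to 75 mm of the carriage
- knob_grip (a point): middle of the clamp knob's bar grip, on its axis: carriage x 51 to 54, y -22, z 44.5 mm. The axis (own z, outwards) leans 35 deg from vertical towards carriage +x. Black bar 46 mm long (own y), 12 thick (own x), 18 high (own z); under it a stem 10 mm thick (collar 18 mm at its top), then, 20 mm below this point, the carriage's boss. At joint knob = 0 the bar lies along carriage y
- knob (a joint): knob angle, rad, 0 to 0.3 at the start; clockwise seen from outside makes it grow and tightens (stop at 2.4). Free running takes 0.1 to 0.3 N m and it stays where left. It bites at 0.3 to 1.2 rad, differently each time; from there the torque climbs about 1.4 N m per rad: 0.2 to 0.4 N m above free running is firmly hand-tight, 0.5 above is overtightened
- gib: brass clamp shoe, 22 mm long, in the carriage's +x cheek; the knob moves it 3 mm per rad onto the rail's flank (hand-tight about 60 to 130 N; over 180 N it marks the rail). Origin: carriage x 34, y -22, z 0 mm when slack; axes as the carriage's. How much slack it starts with differs each time, up to 2.4 mm
- elbow_a: copper pipe elbow, bystander, about 50 x 50 x 25 mm, lying on the bench; origin at bench level, inside the bend
- elbow_b: another copper pipe elbow, bystander, about 50 x 50 x 25 mm; origin at bench level, inside the bend
- coupling: brass compression coupling with two hexagon nuts, bystander, 56 x 37 x 32 mm, lying; origin at bench level, near its middle
- tube_cutter: small wheel tube cutter, bystander, lying, about 110 x 60 x 22 mm; origin at bench level, near its middle
- tape_measure: black tape measure, bystander, 66 x 34 x 60 mm, standing on edge; origin at bench level, near its middle
- flux_tin: round tin, bystander, 66 mm diameter, 45 mm tall; origin at bench level, near its middle
- deburrer: round dark deburring tool, bystander, 38 mm diameter, 44 mm tall, standing; origin at bench level, near its middle
Mind the look-alikes: they are no part of the job. What is shaped like the carriage but brown or pink is not meant.

How it is judged:
By the outcome, as a careful person would: the job done as asked, in the order asked, and still so for the second after the job is handed in, with the robot touching nothing.
It also fails if it takes over 72 s, if anything falls off the work surface, if the arm or the gripper's body presses on something with over 40 N, if the wrist force passes 120 N, or if a joint passes its speed limit or range.

### The arm

A 7-joint arm with a two-finger parallel gripper is mounted at the origin on the work surface. World frame = base frame: x ahead of the robot, y to its left, z up, the work surface at z = 0. Lengths are in m, angles in rad, forces in N, time in s.
With the tool pointing down it reaches from about 0.4 to 0.85 m from the base axis. Payload 6.9 kg.
Tool frame: the origin (TCP) lies on the centre line of the jaws, within the pads' length; the fingertips stand 8 mm ahead of it and the grasp point (between the pads) lies 11 mm behind it; z points along the fingers, y is the line along which they close (so a half turn about z gives the same grasp; the last joint's range is limited). The gripper opens to 85 mm and grips with 20 to 120 N. Pads are 22 mm wide; open, the fingers measure 114 mm over their backs; the gripper's body (76 mm by 85 mm) begins 54 mm behind the grasp point. The pads swing forward as they close: fully open they stand 13 mm farther back than shut.
Start: joints at [1.218, 0.507, -0.238, 1.5, 0.126, 1.149, -0.155], TCP at [0.277, -0.56, 0.239] pointing down, gripper open.
Joint ranges: [-3.08, 3.08], [-0.24, 2.05], [-1.43, 1.35], [0, 2.5], [-1.52, 4.66], [0.17, 1.96], [-2.89, 2.89]. Speed limits (rad/s): [2.39, 2.39, 3.14, 3.14, 3.14, 3.14, 3.14].

### API

Orientations are given as a rotation vector (axis times angle).
In Python, from station import * gives the robot as it stands.
- The arm moves only by the tool play_rows, never from a script. Its arguments are lists of equal length, an entry for each row: "dp": the shift along the tool's x, y, z in m, a list of three; "turn": the turn about the tool's z in degrees. In form: {"dp": [[dx, dy, dz], ...], "turn": [turn, ...]}. A call has 1 to 10 rows; each row is the pose to reach, as a shift and turn from the pose commanded when the call began, along the tool's axes at that moment; what a row does not reach only later rows make up. A row lasts 1/10 s, in which the tool goes at most 50 mm and 8.59 degrees, less where a joint would pass 70% of its speed; a pose out of reach is approached as far as the arm can. A call with a gripper value outside its range is refused whole. "fingers" is the closure, from -1 (fully open) to 1 (shut), set as the call begins (left out, the last holds). The fingers move at their own pace and stop on an object; "squeeze" is the grip in N (left out, the last holds). Time passes only in rows, so rows that repeat a pose let the fingers close. It gives the time, the measured TCP pose, the force, the opening and the grip force at its end, in the units of the state.
- sense(): the state, without advancing time (a new reading comes with each control period).
- camera(name): name is "scene" or "top" or "wrist"; returns the picture (420x560x3 uint8, red, green, blue); there is no depth.
- get_calibration(name): a dict with "fovy" (degrees; the focal length in pixels is half the picture's height over the tangent of half this angle, whatever the lens; pixels are square), "cx", "cy" (the principal point, pixels), "dist" ([k1, k2, p1, p2, k3] as OpenCV has them; the pictures are not rectified), "R" (3x3) and "t" (3): a world point X has camera coordinates R X + t. Camera axes: x right, y down, z forward; pixel columns grow to the right and rows downward; lengths in m; the calibration is good to about 2 mm. A picture is of the moment at which its call begins: read the wrist's pose just before it. get_calibration takes no time and is no camera call; for the wrist camera it gives the pose at the moment of the call.
- job_done(): hands the job in; it is judged then, once.
The state is a dict: "time": time; "joint_positions": joint angles; "joint_vel": joint speeds; "joint_efforts": joint torques, N m; "ee_pos": TCP position; "orientation": TCP orientation; "contact_force": force on the tool from outside, world axes, zero at the start; "moment": the same for the moment, N m; "opening": finger opening in m; "finger_force": force on a finger pad.
Only numpy, scipy, OpenCV 4.12 (cv2) and the standard library are available. Lean on these libraries where they do the work, as an engineer would, in place of code of your own. Each camera call takes 0.05 s, during which the arm holds its last target. There are 200 camera calls.

## Working session

There is one attempt and no reset: what is moved stays moved. The work goes in short steps, Python scripts to look and compute and a tool call to move; the robot and the scene stay as the last step left them, time stands still between calls to the robot, and variables do not carry over. Pictures are saved under pics/ and viewed, at most 10 in all, crops included, and the job is handed in when it is done.

Besides the shell and the picture viewer there is one more tool, called after "Request:" as name([rows], argument=value, ...), one row to a line, values as JSON. play_rows: Moves the arm, as the interface text tells. Its arguments: {"type":"object","properties":{"dp":{"type":"array"},"turn":{"type":"array"},"fingers":{"type":"number"},"squeeze":{"type":"number"}},"required":["dp","turn"]}

```bash
mkdir -p pics; ls; python3 - <<'E'
from station import *
import cv2,numpy as np
s=sense();print(s)
for n in("scene","top"):
    im=camera(n);cv2.imwrite(f"pics/{n}0.png",im[:,:,::-1]);c=get_calibration(n);print(n,c)
E
```

```text
pics
{'time': 0.0, 'joint_positions': array([ 1.21750579,  0.50836531, -0.23752168,  1.50113123,  0.12573993,
        1.14886441, -0.15480705]), 'joint_vel': array([-5.80956578e-05, -1.43774796e-04,  1.83470478e-05, -3.73637389e-04,
        5.86572597e-04,  1.38624344e-03,  2.86022793e-04]), 'joint_efforts': array([-6.58055960e-04, -6.20590425e+01, -2.18681350e+00, -2.49650431e+01,
        1.26818457e-02,  1.20797858e-02,  1.51027137e-05]), 'ee_pos': array([ 0.27649917, -0.55998303,  0.23841303]), 'orientation': array([-3.05761944e+00, -7.14009428e-01,  7.28862880e-04]), 'contact_force': array([-0.15355869, -0.09356332, -0.21244188]), 'moment': array([ 0.03669202,  0.00388853, -0.0148015 ]), 'finger_force': 0.0, 'opening': 0.08523737525403058}
scene {'fovy': 42.09665882337313, 'cx': 275.5574687067081, 'cy': 210.86415677960613, 'dist': array([0.03313128, 0.        , 0.        , 0.        , 0.        ]), 'R': array([[-0.77792966,  0.62805931, -0.01915565],
       [ 0.34931042,  0.40692157, -0.84403618],
       [-0.52230993, -0.66329205, -0.53594402]]), 't': array([ 0.47708145, -0.07652972,  1.77254484])}
top {'fovy': 50.405476777020525, 'cx': 280.5527675659449, 'cy': 208.33411485230766, 'dist': array([-0.00674933,  0.        ,  0.        ,  0.        ,  0.        ]), 'R': array([[-0.0289646 , -0.99944449,  0.016485  ],
       [-0.98488489,  0.02571736, -0.17129028],
       [ 0.17077118, -0.02119718, -0.98508268]]), 't': array([-0.09877804,  0.55553441,  1.04753783])}
```

View pics/scene0.png

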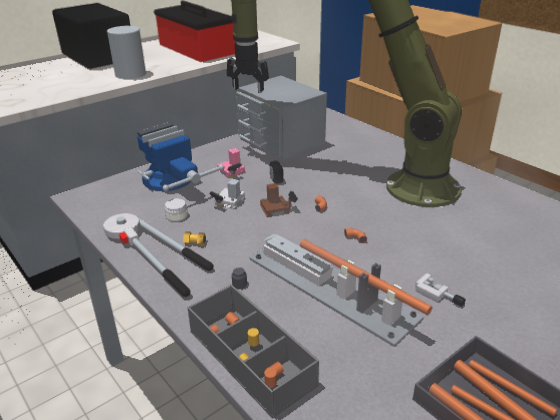

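View pics/top0.png

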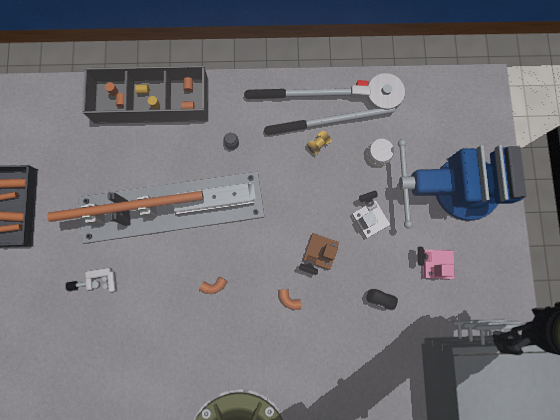

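The candidates in the top view are silver at (370,218), brown at (320,250) and pink at (438,264). The silver one fits because it is bare aluminium with a black knob at (368,196). The jig lies from (80,220) to (263,195), with its open end on the right at about (255,190). I'll confirm this in an enlarged crop.

```bash
python3 - <<'E'
import cv2,numpy as np
im=cv2.imread("pics/top0.png")
a=cv2.resize(im[180:250,335:405],None,fx=8,fy=8,interpolation=cv2.INTER_CUBIC)[:300*2]
cv2.imwrite("pics/c1.png",a[:560])
b=cv2.resize(im[165:245,75:275],None,fx=4,fy=4,interpolation=cv2.INTER_CUBIC)
cv2.imwrite("pics/c2.png",b)
E
```

```text
(no output)
```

View pics/c1.png

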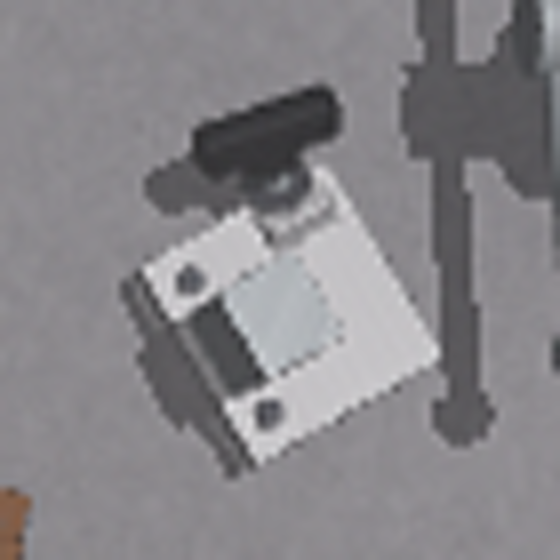

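View pics/c2.png

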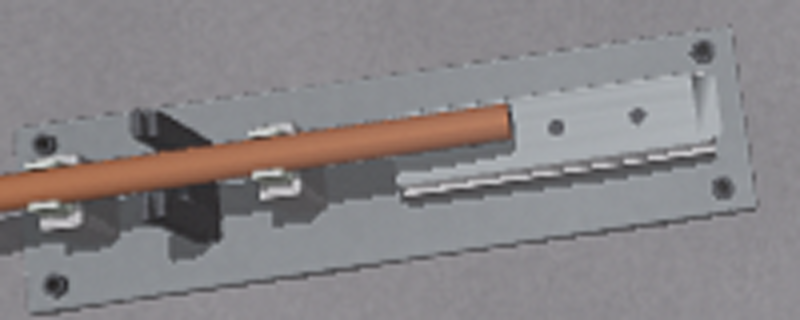

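The silver carriage is confirmed: bare aluminium with a black knob on the upper (+x) side and its front facing left. Its plate corners in c1 are (145,268), (255,465), (440,355) and (320,165). The jig corners in c2 are (735,28), (757,207), (30,313) and (15,128), and the tube end is at about (510,121).

```bash
cat > h.py <<'E'
import numpy as np,cv2
from scipy.optimize import least_squares
from scipy.spatial.transform import Rotation as Ro
def proj(c,X,h=420):
    f=h/2/np.tan(np.radians(c["fovy"])/2)
    K=np.array([[f,0,c["cx"]],[0,f,c["cy"]],[0,0,1]])
    return cv2.projectPoints(np.asarray(X,float).reshape(-1,3),cv2.Rodrigues(np.asarray(c["R"]))[0],np.asarray(c["t"],float),K,np.asarray(c["dist"]))[0][:,0]
def W(p,L): # p=x,y,yaw (z 0)
    return np.asarray(L)@Ro.from_euler('z',p[2]).as_matrix().T+np.array([p[0],p[1],0])
def fit(c,L,px,p0):
    r=least_squares(lambda p:(proj(c,W(p,L))-px).ravel(),p0)
    return r.x,r.fun.reshape(-1,2)
E
cat > st.py <<'E'
from h import *
E
python3 - <<'E'
from h import *
from station import *
c=get_calibration("top")
L=np.array([[36,30,23.5],[-36,30,23.5],[-36,-40,23.5],[36,-40,23.5]])/1e3
px=(np.array([[145,268],[255,465],[440,355],[320,165]])+.5)/8-.5+[335,180]
p,r=fit(c,L,px,[.5,-.3,.5]);print("carr",p,np.degrees(p[2]),r.round(1).tolist())
print("knob",W(p,[[.0525,-.022,.0445]]),"block",W(p,[[0,.012,.06]]))
L=np.array([[60,-115,10],[-60,-115,10],[-60,345,10],[60,345,10]])/1e3
px=(np.array([[735,28],[757,207],[30,313],[15,128]])+.5)/4-.5+[75,165]
q,r=fit(c,L,px,[.55,0,.1]);print("jig",q,np.degrees(q[2]),r.round(1).tolist())
print("mouth",W(q,[[0,-.1,.054]]))
t=(np.array([[510,121]])+.5)/4-.5+[75,165]
s=least_squares(lambda y:(proj(c,W(q,[[0,y[0],.0905]]))-t).ravel(),[.03]);print("tube y",s.x,s.fun)
st=sense();print(st["ee_pos"],Ro.from_rotvec(st["orientation"]).as_matrix().round(3).tolist())
print({k:np.round(v,3).tolist() for k,v in get_calibration("wrist").items()})
E
```

```text
carr [ 0.52243447 -0.33624594  0.48992361] 28.07055534357952 [[-1.2, 0.1], [0.0, 0.2], [0.6, 0.2], [0.5, -0.5]]
knob [[ 0.57911112 -0.33095373  0.0445    ]] block [[ 0.51678777 -0.32565751  0.06      ]]
jig [0.58469437 0.04788799 0.11838508] 6.782965642155847 [[-0.5, -0.3], [0.6, 0.4], [-0.2, 0.2], [0.1, -0.2]]
mouth [[ 0.59650524 -0.05141207  0.054     ]]
tube y [0.02377287] [0.03854671 0.27281017]
[ 0.27658187 -0.56001594  0.23852616] [[0.897, 0.443, -0.001], [0.443, -0.897, 0.001], [0.0, -0.002, -1.0]]
{'fovy': 70.172, 'cx': 274.689, 'cy': 208.462, 'dist': [-0.013, 0.0, 0.0, 0.0, 0.0], 'R': [[0.443, -0.897, -0.001], [-0.853, -0.422, 0.307], [-0.276, -0.135, -0.952]], 't': [-0.624, -0.039, 0.379]}
```

Request:
play_rows([
  [0.319, -0.106, 0.0],
  [0.319, -0.106, 0.0],
  [0.319, -0.106, 0.0],
  [0.319, -0.106, 0.0],
  [0.319, -0.106, 0.0],
  [0.319, -0.106, 0.0],
  [0.319, -0.106, 0.04],
  [0.319, -0.106, 0.06],
  [0.319, -0.106, 0.06],
  [0.319, -0.106, 0.06],
], turn=[-8, -16, -24, -32, -40, -48, -56, -64, -72, -80], fingers=-0.18, squeeze=40)

```text
time: 1.1
ee_pos: [0.5154, -0.3233, 0.1778]
orientation: [-1.874, -2.518, 0.0]
contact_force: [0.2, 0.3, 0.6]
opening: 0.0501
finger_force: 0.0
```

Request:
play_rows([
  [0, 0, 0],
  [0, 0, 0],
  [0, 0, 0],
  [0, 0, 0],
], turn=[-6, -11.8, -11.8, -11.8])

```text
time: 1.5
ee_pos: [0.5156, -0.3241, 0.1789]
orientation: [-1.62, -2.691, -0.0]
contact_force: [0.2, -0.4, -1.5]
opening: 0.0503
finger_force: 0.0
```

```bash
python3 - <<'E'
from h import *
from station import *
s=sense();c=get_calibration("wrist")
cv2.imwrite("pics/w1.png",cv2.resize(camera("wrist")[:,:,::-1],(784,588),interpolation=cv2.INTER_CUBIC))
print(s["time"],s["ee_pos"],s["orientation"],s["opening"])
import pickle;pickle.dump((s,c),open("w1.pkl","wb"))
E
```

```text
1.5 [ 0.5155883  -0.32408913  0.17893009] [-1.61985425e+00 -2.69092868e+00 -3.84735442e-04] 0.050311562728680176
```

View pics/w1.png

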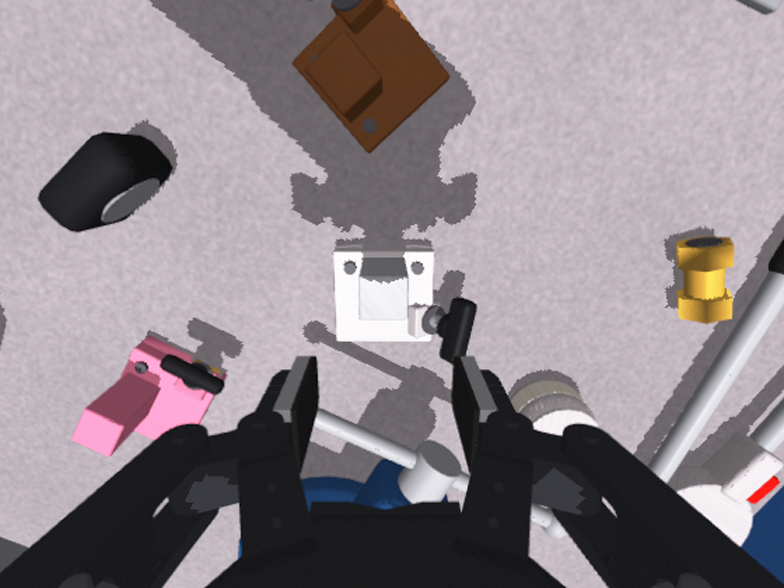

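```bash
python3 - <<'E'
from h import *
from station import *
import pickle;s,c=pickle.load(open("w1.pkl","rb"))
L=np.array([[-36,30,23.5],[36,30,23.5],[36,-40,23.5],[-36,-40,23.5]])/1e3
px=(np.array([[334,252],[434,251],[432,341],[336,340]])+.5)/1.4-.5
p,r=fit(c,L,px,[.52,-.33,.5]);print("carr",p,np.degrees(p[2]),r.round(1).tolist())
R=Ro.from_rotvec(s["orientation"]).as_matrix();print("tool yaw",np.degrees(np.arctan2(R[1,0],R[0,0])))
g=W(p,[[0,.014,0]])[0];print("dp",R.T@(g-s["ee_pos"]))
t=get_calibration("top")
for a,b in(((408,224),(308,413)),((404,144),(552,527))):
  b=(np.array(b)+.5)/1.4-.5
  q=least_squares(lambda X:np.r_[proj(t,X)[0]-a,proj(c,X)[0]-b],[.5,-.4,.1]);print("handle",q.x,q.fun.round(1))
E
```

```text
carr [ 0.52198747 -0.33572288  0.48676968] 27.889848111338335 [[-0.8, -1.0], [0.8, -0.3], [-0.2, 0.4], [0.3, 1.1]]
tool yaw 117.90676633617429
dp [0.00058976 0.00024386 0.17893055]
handle [ 0.50821217 -0.41742234  0.07725206] [ 0.  -2.7 -0.9 -0.5]
handle [ 0.70001316 -0.41845522  0.08367116] [-0.9 -0.5 -0.4  0.2]
```

The wrist view agrees with the top-view estimate within 1 mm. The carriage is at (385,290), the fingers are aligned with it, and the vise handle is clear at z about 0.08 and y about -0.417. Next I descend and grip the block.

Request:
play_rows([
  [0, 0, 0.04],
  [0, 0, 0.08],
  [0, 0, 0.11],
  [0, 0, 0.126],
  [0, 0, 0.133],
  [0, 0, 0.133],
  [0, 0, 0.133],
], turn=[0, 0, 0, 0, 0, 0, 0])

```text
time: 2.25
ee_pos: [0.5165, -0.3242, 0.0472]
orientation: [1.616, 2.692, 0.0]
contact_force: [0.6, 0.2, 0.1]
opening: 0.0501
finger_force: 0.0
```

Request:
play_rows([
  [0, 0, 0],
  [0, 0, 0],
  [0, 0, 0],
  [0, 0, 0],
  [0, 0, 0],
  [0, 0, 0],
], turn=[0, 0, 0, 0, 0, 0], fingers=1, squeeze=60)

```text
time: 2.85
ee_pos: [0.5163, -0.3245, 0.0476]
orientation: [1.616, 2.692, -0.001]
contact_force: [-2.0, 0.4, 6.3]
opening: 0.0292
finger_force: 61.0
```

Request:
play_rows([
  [0, 0, -0.03],
  [0, 0, -0.07],
  [0, 0, -0.1],
  [0.0391, 0.045, -0.1],
  [0.0782, 0.0902, -0.1],
  [0.1173, 0.1352, -0.1],
  [0.145, 0.168, -0.1],
  [0.1564, 0.1803, -0.1],
  [0.1564, 0.1803, -0.1],
  [0.1564, 0.1803, -0.1],
], turn=[0, 0, 0, 5, 10, 16, 20, 21.1, 21.1, 21.1])

```text
time: 3.85
ee_pos: [0.6009, -0.0994, 0.1459]
orientation: [-2.077, -2.355, 0.001]
contact_force: [-0.1, -1.3, -6.3]
opening: 0.0293
finger_force: 61.1
```

```bash
python3 - <<'E'
from h import *
from station import *
import pickle
s=sense();c=get_calibration("wrist")
cv2.imwrite("pics/w2.png",cv2.resize(camera("wrist")[:,:,::-1],(784,588),interpolation=cv2.INTER_CUBIC))
R=Ro.from_rotvec(s["orientation"]).as_matrix();print(s["time"],s["ee_pos"],"tool yaw",np.degrees(np.arctan2(R[1,0],R[0,0])),s["contact_force"],s["moment"],s["opening"])
pickle.dump((s,c),open("w2.pkl","wb"))
E
```

```text
3.85 [ 0.60091515 -0.09942048  0.14586957] tool yaw 97.18979588450941 [-0.10111707 -1.25772208 -6.261699  ] [-0.00760894  0.02798005  0.03054903] 0.029289090905093917
```

View pics/w2.png

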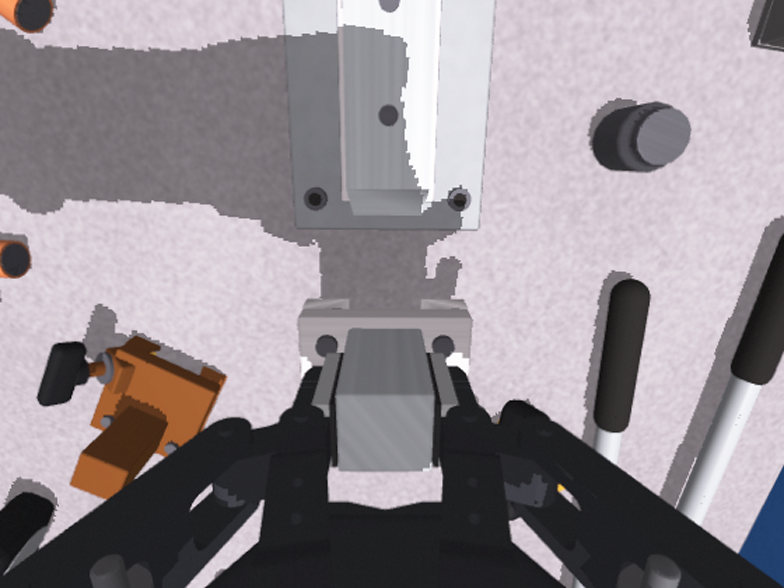

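```bash
python3 - <<'E'
from h import *
import pickle;s,c=pickle.load(open("w2.pkl","rb"))
u=lambda a:(np.array(a,float)+.5)/1.4-.5
cor=u([[297,229],[480,229]]);hu=u([388.5,389.5]);e=u([343,433]);ed=u([284,495])
def f(p):
    a=proj(c,W(p,np.array([[-60,-115,10],[60,-115,10]])/1e3))-cor
    b=proj(c,W(p,np.array([[0,-50,54],[0,0,54],[-22,-86,54],[22,-86,54]])/1e3))
    # plate edges at row 0
    g=[]
    for x,uu in zip((-.06,.06),ed):
        l=proj(c,W(p,[[x,-.05,.01],[x,.1,.01]]));k=-l[0,1]/(l[1,1]-l[0,1]);g.append(l[0,0]+k*(l[1,0]-l[0,0])-uu)
    return np.r_[a.ravel(),b[:2,0]-hu,b[2:,0]-e,g]
r=least_squares(f,[.585,.048,.118]);q=r.x;print("jig",q,np.degrees(q[2]),r.fun.round(1))
L=np.array([[-36,30,23.5],[36,30,23.5],[-15,26,75],[15,26,75]])/1e3
dz=s["ee_pos"][2]-.0476;Lz=L+[0,0,dz]
px=u([[299,318],[471,318],[335,394],[435,394]])
p,r=fit(c,Lz,px,[.6,-.115,.12]);print("carr",p,np.degrees(p[2]),r.round(1).tolist(),dz)
R=Ro.from_rotvec(s["orientation"]).as_matrix()
Rj=Ro.from_euler('z',q[2]).as_matrix()
d=Rj.T@(np.r_[p[:2],0]-np.r_[q[:2],0]);print("carriage in jig",d)
print("nominal tcp-14 in jig",Rj.T@(s["ee_pos"]-R[:,0]*.014-np.r_[q[:2],0]))
pickle.dump(q,open("jig.pkl","wb"))
E
```

```text
jig [0.58478085 0.05014233 0.12237609] 7.011633622032563 [-1.5 -0.2  0.5  0.2  0.4  0.1  2.7 -1.7 -2.   1.2]
carr [ 0.60290118 -0.1113007   0.12526069] 7.176908736018422 [[-2.2, -0.5], [2.1, -0.5], [-1.2, 0.6], [1.2, 0.6]] 0.09826956845538026
carriage in jig [-0.00172267 -0.16244762  0.        ]
nominal tcp-14 in jig [-0.00220009 -0.16441375  0.14586246]
```

Request:
play_rows([
  [0, 0.002, 0.03],
  [0, 0.002, 0.05],
  [0, 0.002, 0.0545],
  [0, 0.002, 0.0545],
  [0, 0.002, 0.0545],
  [0, 0.002, 0.0545],
], turn=[0, 0, 0, 0, 0, 0])

```text
time: 4.5
ee_pos: [0.6039, -0.1013, 0.093]
orientation: [2.082, 2.351, 0.002]
contact_force: [-0.7, 0.2, -5.1]
opening: 0.0293
finger_force: 60.9
```

```bash
cat > rep.py <<'E'
from h import *
from station import *
import pickle
q=pickle.load(open("jig.pkl","rb"));s=sense()
R=Ro.from_rotvec(s["orientation"]).as_matrix();Rj=Ro.from_euler('z',q[2]).as_matrix()
print("t",round(s["time"],2),"tcp jig mm",(1e3*Rj.T@(s["ee_pos"]-np.r_[q[:2],0])).round(2),"yaw-90-jig",round(np.degrees(np.arctan2(R[1,0],R[0,0])-q[2])-90,2),"F jig",(Rj.T@s["contact_force"]).round(1),"M jig",(Rj.T@s["moment"]).round(2),"open",round(s["opening"],4),s["finger_force"])
E
python3 rep.py
```

```text
t 4.5 tcp jig mm [   0.53 -152.65   93.  ] yaw-90-jig -0.06 F jig [-0.7  0.3 -5.1] M jig [ 0.09 -0.01 -0.03] open 0.0293 60.884939432144165
```

Request:
play_rows([
  [0.015, -0.0006, 0.0018],
  [0.03, -0.0006, 0.0018],
  [0.03, -0.0006, 0.0018],
  [0.03, -0.0006, 0.0018],
], turn=[0, 0, 0, 0])

```text
time: 4.9
ee_pos: [0.5991, -0.0695, 0.0904]
orientation: [2.079, 2.355, 0.001]
contact_force: [0.8, -0.4, -5.0]
opening: 0.0293
finger_force: 61.0
```

```bash
python3 rep.py
```

```text
t 4.9 tcp jig mm [  -0.39 -120.5    90.41] yaw-90-jig 0.12 F jig [ 0.8 -0.5 -5. ] M jig [-0.02  0.1  -0.01] open 0.0293 61.048210859298706
```

Request:
play_rows([
  [0.004, 0, 0],
  [0.008, 0, 0],
  [0.012, 0, 0],
  [0.016, 0, 0],
  [0.02, 0, 0],
  [0.02, 0, 0],
], turn=[0, 0, 0, 0, 0, 0])

```text
time: 5.5
ee_pos: [0.5966, -0.0504, 0.0901]
orientation: [-2.081, -2.354, -0.001]
contact_force: [0.1, 0.8, -5.9]
opening: 0.0294
finger_force: 61.2
```

```bash
python3 rep.py
```

```text
t 5.5 tcp jig mm [  -0.54 -101.2    90.07] yaw-90-jig 0.03 F jig [ 0.2  0.8 -5.9] M jig [ 0.18  0.03 -0.  ] open 0.0294 61.201289892196655
```

Request:
play_rows([
  [0.005, 0.0003, 0],
  [0.01, 0.0003, 0],
  [0.015, 0.0003, 0],
  [0.02, 0.0003, 0],
  [0.025, 0.0003, 0],
  [0.03, 0.0003, 0],
  [0.03, 0.0003, 0],
], turn=[0, 0, 0, 0, 0, 0, 0])

```text
time: 6.2
ee_pos: [0.5932, -0.0202, 0.0903]
orientation: [-2.08, -2.354, -0.001]
contact_force: [-0.6, 0.8, 0.3]
opening: 0.0294
finger_force: 61.6
```

```bash
python3 rep.py
```

```text
t 6.2 tcp jig mm [ -0.18 -70.8   90.27] yaw-90-jig 0.05 F jig [-0.5  0.9  0.3] M jig [ 0.45  0.24 -0.03] open 0.0294 61.6195285320282
```

Request:
play_rows([
  [0.007, 0, 0],
  [0.014, 0, 0],
  [0.021, 0, 0],
  [0.028, 0, 0],
  [0.035, 0, 0],
  [0.042, 0, 0],
  [0.049, 0, 0],
  [0.056, 0, 0],
  [0.062, 0, 0],
  [0.065, 0, 0],
], turn=[0, 0, 0, 0, 0, 0, 0, 0, 0, 0])

```text
time: 7.2
ee_pos: [0.5853, 0.0438, 0.0902]
orientation: [2.081, 2.353, 0.0]
contact_force: [-0.3, -5.2, 4.1]
opening: 0.0291
finger_force: 62.1
```

```bash
python3 - <<'E'
exec(open("rep.py").read())
c=get_calibration("wrist")
im=camera("wrist")[:,:,::-1]
cv2.imwrite("pics/w3.png",cv2.resize(im[150:360,130:420],None,fx=2.7,fy=2.7,interpolation=cv2.INTER_CUBIC))
pickle.dump((s,c),open("w3.pkl","wb"))
E
```

```text
t 7.2 tcp jig mm [-0.26 -6.39 90.17] yaw-90-jig 0.02 F jig [-0.9 -5.1  4.1] M jig [-1.55  0.07 -0.08] open 0.0291 62.126415967941284
```

View pics/w3.png

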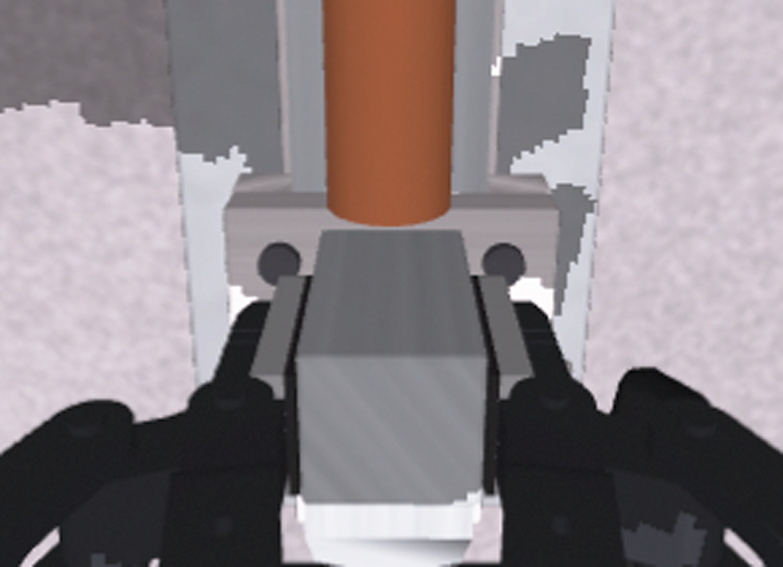

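```bash
python3 - <<'E'
from h import *
import pickle;s,c=pickle.load(open("w3.pkl","rb"));q=pickle.load(open("jig.pkl","rb"))
u=lambda a:(np.array(a,float)+.5)/2.7-.5+[130,150]
t=least_squares(lambda y:proj(c,W(q,[[0,y[0],.1015]]))[0,1]-u([390,227])[1],[.02]).x
for z,v in((42.5+75,355),(42.5+23.5,230)):
  print("face y",z,least_squares(lambda y:proj(c,W(q,[[0,y[0],z/1e3]]))[0,1]-u([390,v])[1],[.02]).x)
print("tube",t)
E
python3 rep.py
```

```text
face y 117.5 [0.00789758]
face y 66.0 [0.00642566]
tube [0.02200589]
t 7.25 tcp jig mm [-0.26 -6.08 90.17] yaw-90-jig 0.03 F jig [-0.2 -2.4  5.4] M jig [-0.98  0.15 -0.02] open 0.0297 62.27131962776184
```

Request:
play_rows([
  [0.004, 0, -0.0003],
  [0.008, 0, -0.0003],
  [0.011, 0, -0.0003],
  [0.011, 0, -0.0003],
  [0.011, 0, -0.0003],
  [0.011, 0, -0.0003],
], turn=[0, 0, 0, 0, 0, 0])

```text
time: 7.85
ee_pos: [0.5839, 0.0547, 0.0903]
orientation: [-2.081, -2.353, -0.001]
contact_force: [1.6, -0.4, 2.2]
opening: 0.0291
finger_force: 62.0
```

```bash
python3 rep.py
```

```text
t 7.85 tcp jig mm [-0.29  4.59 90.32] yaw-90-jig 0.0 F jig [ 1.6 -0.6  2.2] M jig [-0.51 -0.08  0.01] open 0.0291 62.01892018318176
```

Request:
play_rows([
  [0.0004, 0, 0],
  [0.0008, 0, 0],
  [0.0012, 0, 0],
  [0.0012, 0, 0],
], turn=[0, 0, 0, 0])

```text
time: 8.25
ee_pos: [0.5839, 0.0548, 0.0902]
orientation: [2.082, 2.352, -0.0]
contact_force: [1.5, -2.7, 0.8]
opening: 0.0295
finger_force: 61.9
```

```bash
python3 rep.py
```

```text
t 8.25 tcp jig mm [-0.3   4.68 90.24] yaw-90-jig -0.04 F jig [ 1.2 -2.8  0.8] M jig [-0.84 -0.25  0.07] open 0.0295 61.94729804992676
```

Request:
play_rows([
  [0.0004, 0, 0],
  [0.0008, 0, 0],
  [0.0008, 0, 0],
], turn=[0, 0, 0])

```text
time: 8.55
ee_pos: [0.5838, 0.0553, 0.0902]
orientation: [2.082, 2.352, -0.001]
contact_force: [2.1, -4.5, 0.4]
opening: 0.0293
finger_force: 61.8
```

```bash
python3 rep.py;python3 rep.py
```

```text
t 8.55 tcp jig mm [-0.3   5.24 90.2 ] yaw-90-jig -0.05 F jig [ 1.5 -4.7  0.4] M jig [-1.28 -0.39  0.06] open 0.0293 61.83394432067871
t 8.55 tcp jig mm [-0.3   5.24 90.2 ] yaw-90-jig -0.05 F jig [ 1.5 -4.7  0.4] M jig [-1.28 -0.39  0.06] open 0.0293 61.83394432067871
```

Request:
play_rows([
  [0.0003, 0, 0],
  [0.0006, 0, 0],
  [0.0008, 0, 0],
], turn=[0, 0, 0])

```text
time: 8.85
ee_pos: [0.5837, 0.0566, 0.0903]
orientation: [2.082, 2.353, 0.0]
contact_force: [2.1, -4.9, -0.0]
opening: 0.0295
finger_force: 61.7
```

```bash
python3 rep.py
```

```text
t 8.85 tcp jig mm [-0.3   6.56 90.26] yaw-90-jig -0.03 F jig [ 1.4 -5.1 -0. ] M jig [-1.24 -0.45  0.03] open 0.0295 61.7439079284668
```

Request:
play_rows([
  [0.0003, 0, 0],
  [0.0006, 0, 0],
  [0.0008, 0, 0],
], turn=[0, 0, 0])

```text
time: 9.15
ee_pos: [0.5836, 0.0575, 0.0902]
orientation: [-2.082, -2.353, -0.0]
contact_force: [2.9, -3.8, -1.2]
opening: 0.0295
finger_force: 61.7
```

Request:
play_rows([
  [0.0003, 0, 0],
  [0.0005, 0, 0],
], turn=[0, 0])

```text
time: 9.35
ee_pos: [0.5835, 0.058, 0.0902]
orientation: [-2.082, -2.353, -0.0]
contact_force: [3.5, -3.6, -1.7]
opening: 0.0295
finger_force: 61.6
```

Request:
play_rows([
  [0.0003, 0, 0],
  [0.0005, 0, 0],
], turn=[0, 0])

```text
time: 9.55
ee_pos: [0.5834, 0.0585, 0.0903]
orientation: [-2.082, -2.353, -0.0]
contact_force: [3.4, -3.9, -1.3]
opening: 0.0292
finger_force: 61.6
```

Request:
play_rows([
  [0.0002, 0.0003, 0],
  [0.0004, 0.0003, 0],
], turn=[0, 0])

```text
time: 9.75
ee_pos: [0.5835, 0.0585, 0.0902]
orientation: [-2.082, -2.352, 0.001]
contact_force: [2.6, -5.0, -0.6]
opening: 0.0292
finger_force: 61.7
```

Request:
play_rows([
  [0.0002, 0, 0],
  [0.0004, 0, 0],
], turn=[0, 0])

```text
time: 9.95
ee_pos: [0.5835, 0.0586, 0.0902]
orientation: [2.082, 2.352, -0.002]
contact_force: [2.5, -5.4, -0.4]
opening: 0.0291
finger_force: 61.7
```

Request:
play_rows([
  [0.0002, 0, 0],
  [0.0004, 0, 0],
], turn=[0, 0])

```text
time: 10.15
ee_pos: [0.5835, 0.0586, 0.0902]
orientation: [2.082, 2.352, -0.002]
contact_force: [2.5, -7.0, 0.4]
opening: 0.0293
finger_force: 61.7
```

```bash
python3 - <<'E'
exec(open("rep.py").read())
c=get_calibration("wrist")
im=camera("wrist")[:,:,::-1]
cv2.imwrite("pics/w4.png",cv2.resize(im[190:310,210:350],None,fx=5,fy=5,interpolation=cv2.INTER_CUBIC))
pickle.dump((s,c),open("w4.pkl","wb"))
E
```

```text
t 10.15 tcp jig mm [-0.28  8.54 90.23] yaw-90-jig -0.06 F jig [ 1.6 -7.2  0.4] M jig [-1.72 -0.39  0.08] open 0.0293 61.703041791915894
```

View pics/w4.png

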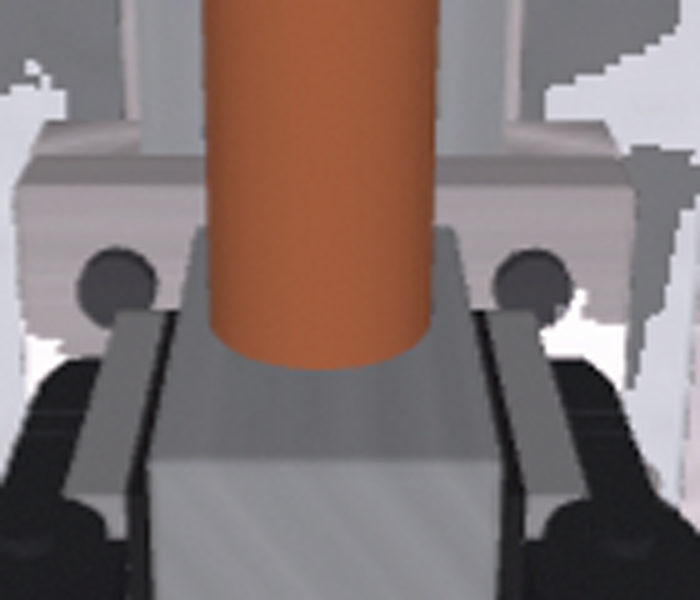

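Request:
play_rows([
  [0.0004, 0, 0],
  [0.0008, 0, 0],
  [0.0008, 0, 0],
], turn=[0, 0, 0])

```text
time: 10.5
ee_pos: [0.5835, 0.0586, 0.0902]
orientation: [2.083, 2.351, -0.003]
contact_force: [2.2, -9.0, -0.1]
opening: 0.0292
finger_force: 61.8
```

```bash
python3 rep.py
```

```text
t 10.5 tcp jig mm [-0.26  8.55 90.23] yaw-90-jig -0.09 F jig [ 1.1 -9.2 -0.1] M jig [-1.94 -0.35  0.13] open 0.0292 61.7528235912323
```

Request:
play_rows([
  [0.0004, 0, 0],
  [0.0006, 0, 0],
  [0.0006, 0, 0],
], turn=[0, 0, 0])

```text
time: 10.8
ee_pos: [0.5835, 0.0586, 0.0902]
orientation: [2.083, 2.35, -0.004]
contact_force: [2.1, -9.7, 1.2]
opening: 0.0289
finger_force: 61.8
```

```bash
python3 rep.py
```

```text
t 10.8 tcp jig mm [-0.25  8.56 90.24] yaw-90-jig -0.12 F jig [ 0.9 -9.8  1.2] M jig [-2.15 -0.39  0.21] open 0.0289 61.77850127220154
```

Contact is confirmed: the position has stayed at 8.55 mm while the push rose to about 10 N, and the view shows the tube's rim on the block face. Next I ease off, release and rise to see the knob.

Request:
play_rows([
  [-0.001, 0, 0],
  [-0.002, 0, 0],
  [-0.0025, 0, 0],
  [-0.0025, 0, 0],
], turn=[0, 0, 0, 0])

```text
time: 11.2
ee_pos: [0.5835, 0.0586, 0.0903]
orientation: [-2.082, -2.352, 0.001]
contact_force: [1.1, -4.6, 0.3]
opening: 0.0294
finger_force: 61.7
```

```bash
python3 rep.py
```

```text
t 11.2 tcp jig mm [-0.27  8.51 90.26] yaw-90-jig -0.03 F jig [ 0.5 -4.7  0.3] M jig [-1.25 -0.21 -0.03] open 0.0294 61.72040820121765
```

Request:
play_rows([
  [-0.0006, 0, 0],
  [-0.0006, 0, 0],
], turn=[0, 0])

```text
time: 11.4
ee_pos: [0.5835, 0.0585, 0.0903]
orientation: [-2.081, -2.353, -0.0]
contact_force: [-0.7, -2.8, 0.4]
opening: 0.0294
finger_force: 61.8
```

Request:
play_rows([
  [0, 0, 0],
  [0, 0, 0],
  [0, 0, 0],
  [0, 0, 0],
], turn=[0, 0, 0, 0], fingers=-0.18)

```text
time: 11.8
ee_pos: [0.5837, 0.0585, 0.0903]
orientation: [-2.081, -2.353, -0.001]
contact_force: [0.9, -0.5, -0.5]
opening: 0.0503
finger_force: 0.0
```

Request:
play_rows([
  [0, 0, -0.02],
  [0, 0, -0.06],
  [0, 0, -0.1],
  [0, 0, -0.13],
  [0, 0, -0.13],
  [0, 0, -0.13],
], turn=[0, 0, 0, 0, 0, 0])

```text
time: 12.4
ee_pos: [0.5839, 0.0581, 0.2208]
orientation: [2.081, 2.352, 0.002]
contact_force: [0.2, -0.8, -0.3]
opening: 0.0504
finger_force: 0.0
```

```bash
python3 - <<'E'
exec(open("rep.py").read())
c=get_calibration("wrist")
im=camera("wrist")[:,:,::-1];cv2.imwrite("pics/w5full.png",im)
cv2.imwrite("pics/w5.png",cv2.resize(im[150:290,190:370],None,fx=4.3,fy=4.3,interpolation=cv2.INTER_CUBIC))
pickle.dump((s,c),open("w5.pkl","wb"))
E
```

```text
t 12.4 tcp jig mm [1.200e-01 8.000e+00 2.208e+02] yaw-90-jig -0.03 F jig [ 0.1 -0.8 -0.3] M jig [-0.    0.01  0.02] open 0.0504 0.0
```

View pics/w5.png

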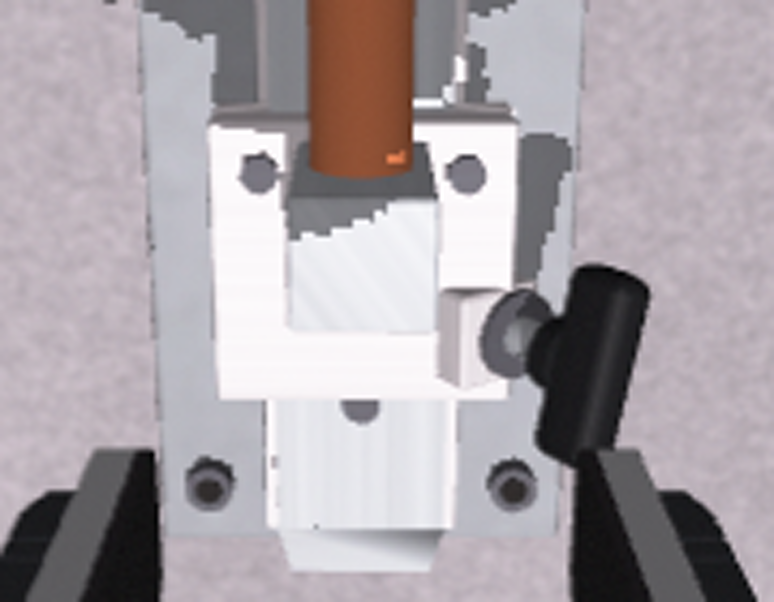

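```bash
cat > knob.py <<'E'
from h import *
A=np.radians(35)
def bar(th,kx=.0525):
    e=np.array([np.cos(A),0,-np.sin(A)]);a=np.array([np.sin(A),0,np.cos(A)]);y=np.array([0,1,0.])
    d=np.cos(th)*y+np.sin(th)*e;n=np.cos(th)*e-np.sin(th)*y
    return np.array([[kx,-.022,.0445]]+[])+np.array([i*.006*n+j*.023*d+k*.009*a for i in(-1,1) for j in(-1,1) for k in(-1,1)])
def hullmom(pts):
    m=cv2.moments(cv2.convexHull(np.float32(pts)))
    return m["m10"]/m["m00"],m["m01"]/m["m00"],.5*np.arctan2(2*m["mu11"],m["mu20"]-m["mu02"])
E
python3 - <<'E'
from knob import *
import pickle;s,c=pickle.load(open("w5.pkl","rb"));q=pickle.load(open("jig.pkl","rb"))
u=lambda a:(np.array(a,float)+.5)/4.3-.5+[190,150]
Z=np.array([0,0,.0425])
L=np.array([[-36,30,23.5],[36,30,23.5],[36,-40,23.5],[-36,-40,23.5]])/1e3+Z
p,r=fit(c,L,u([[210,125],[516,123],[505,398],[219,398]]),[.585,.05,.12]);print("carr",p,np.degrees(p[2]),r.round(1).tolist())
ob=hullmom(u([[575,268],[603,265],[648,288],[640,330],[602,462],[575,466],[537,440],[540,415]]))
def f(v):
    o=hullmom(proj(c,W([p[0],p[1],q[2]],bar(v[0],v[1])+Z)));return [o[0]-ob[0],o[1]-ob[1],30*(o[2]-ob[2])]
for t0 in(0.1,.3):
  r=least_squares(f,[t0,.0525]);print("theta,kx",r.x,r.fun)
k=W([p[0],p[1],q[2]],np.array([[r.x[1],-.022,.0445]])+Z)[0];R=Ro.from_rotvec(s["orientation"]).as_matrix()
print("knob",k,"dp",R.T@(k-s["ee_pos"]))
Rj=Ro.from_euler('z',q[2]).as_matrix();print("carr in jig",Rj.T@(np.r_[p[:2],0]-np.r_[q[:2],0]))
phi=np.degrees(np.arctan2(np.sin(r.x[0])*np.cos(A),np.cos(r.x[0])));print("turn for alignment",phi)
pickle.dump((p,r.x),open("k.pkl","wb"))
E
```

```text
carr [0.58530755 0.04625146 0.12092838] 6.928685574541821 [[-1.2, -0.9], [1.0, -0.4], [1.0, 0.9], [-0.8, 0.9]]
theta,kx [0.1        0.05073526] [-0.53994444  0.66475088 -3.68327027]
theta,kx [0.29968295 0.05161891] [0.30942386 0.97984394 0.85640874]
knob [0.63922598 0.03071715 0.087     ] dp [-0.0338852   0.05137877  0.13387274]
carr in jig [ 4.78011137e-05 -3.92606558e-03  0.00000000e+00]
turn for alignment 14.20376854582185
```

The knob bar runs from (610,270) to (570,462), which puts it at about 0.3 rad. The fitted stop face (y 22.07) coincides with the tube end (y 22.0). I'll grip the bar high, so the fingertips stay above the collar.

Request:
play_rows([
  [-0.017, 0.025, 0],
  [-0.034, 0.0512, 0.02],
  [-0.034, 0.0512, 0.06],
  [-0.034, 0.0512, 0.09],
  [-0.034, 0.0512, 0.1],
  [-0.034, 0.0512, 0.1],
  [-0.034, 0.0512, 0.1],
], turn=[7, 13.5, 13.5, 13.5, 13.5, 13.5, 13.5], fingers=0.15)

```text
time: 13.15
ee_pos: [0.6392, 0.0309, 0.1211]
orientation: [2.344, 2.092, 0.001]
contact_force: [0.3, 0.6, 0.1]
opening: 0.0364
finger_force: 0.0
```

```bash
cat > tq.py <<'E'
exec(open("rep.py").read())
p,v=pickle.load(open("k.pkl","rb"));th,kx=v
Rr=Rj.T@s["moment"];F=Rj.T@s["contact_force"]
A=np.radians(35)
k=W([p[0],p[1],q[2]],np.array([[kx,-.022,.087]]))[0]
r=Rj.T@(k-s["ee_pos"])+[0,0,-.205]
Mk=Rr-np.cross(r,F)
phi=-(np.arctan2(R[1,0],R[0,0])-q[2]-np.pi/2)
print("off jig mm",(1e3*Rj.T@(s["ee_pos"]-k)).round(1),"phi",round(np.degrees(phi),1),"theta",round(np.arctan2(np.sin(phi)/np.cos(A),np.cos(phi)),3),"Mk",Mk.round(2),"TAU",round(Mk@[np.sin(A),0,np.cos(A)],3))
E
python3 tq.py
```

```text
t 13.15 tcp jig mm [ 51.64 -25.78 121.07] yaw-90-jig -13.51 F jig [0.4 0.6 0.1] M jig [-0.02  0.    0.  ] open 0.0364 0.0
off jig mm [-0.   0.1 34.1] phi 13.5 theta 0.285 Mk [-0.16  0.09  0.  ] TAU -0.089
```

Request:
play_rows([
  [0, 0, 0.015],
  [0, 0, 0.025],
  [0, 0, 0.028],
  [0, 0, 0.028],
  [0, 0, 0.028],
], turn=[0, 0, 0, 0, 0])

```text
time: 13.65
ee_pos: [0.6389, 0.0305, 0.0925]
orientation: [2.344, 2.092, 0.0]
contact_force: [-0.4, -0.4, 0.2]
opening: 0.0363
finger_force: 0.0
```

```bash
python3 tq.py
```

```text
t 13.65 tcp jig mm [ 51.3  -26.09  92.5 ] yaw-90-jig -13.52 F jig [-0.4 -0.4  0.2] M jig [-0.05 -0.01  0.03] open 0.0363 0.0
off jig mm [-0.4 -0.2  5.5] phi 13.5 theta 0.286 Mk [ 0.03 -0.1   0.03] TAU 0.041
```

Request:
play_rows([
  [0, 0, 0],
  [0, 0, 0],
  [0, 0, 0],
  [0, 0, 0],
  [0, 0, 0],
], turn=[0, 0, 0, 0, 0], fingers=1, squeeze=40)

```text
time: 14.15
ee_pos: [0.6397, 0.0304, 0.0934]
orientation: [2.343, 2.09, 0.003]
contact_force: [1.4, -0.4, 6.4]
opening: 0.0153
finger_force: 39.7
```

```bash
python3 tq.py
```

```text
t 14.15 tcp jig mm [ 52.08 -26.29  93.38] yaw-90-jig -13.55 F jig [ 1.3 -0.6  6.4] M jig [-0.08  0.1   0.04] open 0.0153 39.68369450472892
off jig mm [ 0.4 -0.4  6.4] phi 13.5 theta 0.286 Mk [0.04 0.38 0.04] TAU 0.06
```

Request:
play_rows([
  [0, 0, 0],
  [0, 0, 0],
  [0, 0, 0],
], turn=[2, 4, 4])

```text
time: 14.45
ee_pos: [0.6398, 0.03, 0.0934]
orientation: [2.415, 2.006, 0.002]
contact_force: [1.0, -1.5, 5.7]
opening: 0.0159
finger_force: 38.9
```

```bash
python3 tq.py
```

```text
t 14.45 tcp jig mm [ 52.19 -26.71  93.44] yaw-90-jig -17.57 F jig [ 0.8 -1.6  5.7] M jig [-0.4   0.05  0.38] open 0.0159 38.94666791165946
off jig mm [ 0.5 -0.8  6.4] phi 17.6 theta 0.369 Mk [-0.06  0.22  0.38] TAU 0.274
```

Request:
play_rows([
  [0, 0, 0],
  [0, 0, 0],
  [0, 0, 0],
], turn=[2, 4, 4])

```text
time: 14.75
ee_pos: [0.6402, 0.0303, 0.0936]
orientation: [2.483, 1.921, 0.004]
contact_force: [2.2, -0.9, 5.5]
opening: 0.0152
finger_force: 39.7
```

```bash
python3 tq.py
```

```text
t 14.75 tcp jig mm [ 52.63 -26.49  93.65] yaw-90-jig -21.57 F jig [ 2.1 -1.2  5.5] M jig [-0.25 -0.17  0.33] open 0.0152 39.70805893884972
off jig mm [ 1.  -0.6  6.6] phi 21.6 theta 0.45 Mk [-0.01  0.27  0.33] TAU 0.267
```

Request:
play_rows([
  [0, 0, 0],
  [0, 0, 0],
  [0, 0, 0],
], turn=[2, 4, 4])

```text
time: 15.05
ee_pos: [0.6407, 0.0304, 0.0939]
orientation: [2.548, 1.833, 0.006]
contact_force: [2.9, -1.3, 6.4]
opening: 0.015
finger_force: 39.4
```

```bash
python3 tq.py
```

```text
t 15.05 tcp jig mm [ 53.1  -26.37  93.87] yaw-90-jig -25.57 F jig [ 2.7 -1.6  6.4] M jig [-0.25 -0.3   0.34] open 0.015 39.38677713274956
off jig mm [ 1.4 -0.4  6.9] phi 25.6 theta 0.529 Mk [0.1  0.27 0.34] TAU 0.336
```

Request:
play_rows([
  [0, 0, 0],
  [0, 0, 0],
  [0, 0, 0],
], turn=[2, 4, 4])

```text
time: 15.35
ee_pos: [0.6412, 0.0306, 0.0941]
orientation: [2.61, 1.743, 0.008]
contact_force: [4.2, -0.0, 6.0]
opening: 0.0147
finger_force: 38.8
```

```bash
python3 tq.py
```

```text
t 15.35 tcp jig mm [ 53.6  -26.26  94.07] yaw-90-jig -29.56 F jig [ 4.2 -0.6  6. ] M jig [-0.22 -0.58  0.48] open 0.0147 38.79361230880022
off jig mm [ 1.9 -0.3  7.1] phi 29.6 theta 0.606 Mk [-0.11  0.3   0.48] TAU 0.334
```

Request:
play_rows([
  [0.0005, 0.0009, -0.0005],
  [0.0005, 0.0009, -0.0005],
  [0.0005, 0.0009, -0.0005],
], turn=[2, 3, 3])

```text
time: 15.65
ee_pos: [0.6417, 0.0309, 0.0943]
orientation: [2.655, 1.675, 0.006]
contact_force: [4.2, -0.1, 7.1]
opening: 0.0145
finger_force: 38.7
```

```bash
python3 tq.py
```

```text
t 15.65 tcp jig mm [ 54.12 -26.04  94.31] yaw-90-jig -32.51 F jig [ 4.2 -0.6  7.1] M jig [-0.03 -0.38  0.38] open 0.0145 38.70034804567695
off jig mm [ 2.5 -0.1  7.3] phi 32.5 theta 0.661 Mk [0.09 0.5  0.38] TAU 0.368
```

Request:
play_rows([
  [0, 0, 0],
  [0, 0, 0],
  [0, 0, 0],
], turn=[2, 3, 3])

```text
time: 15.95
ee_pos: [0.6421, 0.031, 0.0945]
orientation: [2.698, 1.605, 0.008]
contact_force: [4.4, -0.1, 6.1]
opening: 0.0143
finger_force: 38.4
```

```bash
python3 tq.py
```

```text
t 15.95 tcp jig mm [ 54.52 -25.98  94.51] yaw-90-jig -35.51 F jig [ 4.3 -0.6  6.1] M jig [-0.09 -0.56  0.38] open 0.0143 38.4431979060173
off jig mm [ 2.9 -0.1  7.5] phi 35.5 theta 0.717 Mk [0.04 0.33 0.38] TAU 0.335
```

Request:
play_rows([
  [0, 0, 0],
  [0, 0, 0],
  [0, 0, 0],
], turn=[2, 4, 4])

```text
time: 16.25
ee_pos: [0.6427, 0.0314, 0.0949]
orientation: [2.753, 1.509, 0.01]
contact_force: [5.5, 0.9, 7.0]
opening: 0.014
finger_force: 38.7
```

```bash
python3 tq.py
```

```text
t 16.25 tcp jig mm [ 55.23 -25.7   94.9 ] yaw-90-jig -39.53 F jig [5.6 0.2 7. ] M jig [ 0.06 -0.83  0.45] open 0.014 38.70458314195275
off jig mm [3.6 0.2 7.9] phi 39.5 theta 0.789 Mk [0.02 0.34 0.45] TAU 0.379
```

Request:
play_rows([
  [0, 0, 0],
  [0, 0, 0],
  [0, 0, 0],
], turn=[2, 3, 3])

```text
time: 16.55
ee_pos: [0.6431, 0.0315, 0.0951]
orientation: [2.79, 1.438, 0.012]
contact_force: [5.0, 1.3, 7.6]
opening: 0.0144
finger_force: 38.9
```

```bash
python3 tq.py
```

```text
t 16.55 tcp jig mm [ 55.61 -25.61  95.08] yaw-90-jig -42.49 F jig [5.1 0.7 7.6] M jig [ 0.11 -0.94  0.44] open 0.0144 38.87314673513174
off jig mm [3.9 0.3 8.1] phi 42.5 theta 0.841 Mk [-0.03  0.12  0.44] TAU 0.341
```

Request:
play_rows([
  [0, 0, 0],
  [0, 0, 0],
  [0, 0, 0],
], turn=[0, 0, 0], fingers=0.3)

```text
time: 16.85
ee_pos: [0.639, 0.0304, 0.0923]
orientation: [-2.793, -1.438, 0.002]
contact_force: [-0.2, -0.9, -0.5]
opening: 0.0298
finger_force: 0.0
```

```bash
python3 tq.py; python3 - <<'E'
from station import *;import cv2,pickle
c=get_calibration("wrist");cv2.imwrite("pics/w6.png",camera("wrist")[:,:,::-1]);pickle.dump(c,open("w6.pkl","wb"))
cv2.imwrite("pics/top6.png",camera("top")[:,:,::-1])
E
```

```text
t 16.85 tcp jig mm [ 51.41 -26.22  92.33] yaw-90-jig -42.53 F jig [-0.3 -0.9 -0.5] M jig [ 0.03  0.01 -0.05] open 0.0298 0.0
off jig mm [-0.3 -0.3  5.3] phi 42.5 theta 0.842 Mk [ 0.22 -0.05 -0.05] TAU 0.088
```

Request:
play_rows([
  [0, 0, 0],
  [0, 0, 0],
  [0, 0, 0],
  [0, 0, 0],
], turn=[0, 0, 0, 0], fingers=1, squeeze=50)

```text
time: 17.35
ee_pos: [0.641, 0.0291, 0.0931]
orientation: [2.792, 1.436, 0.002]
contact_force: [4.4, -4.2, 0.5]
opening: 0.0149
finger_force: 43.2
```

```bash
python3 tq.py
```

```text
t 17.35 tcp jig mm [ 53.21 -27.74  93.12] yaw-90-jig -42.57 F jig [ 3.8 -4.7  0.5] M jig [-0.7  -0.54  0.27] open 0.0149 43.219800361830494
off jig mm [ 1.5 -1.8  6.1] phi 42.6 theta 0.843 Mk [0.28 0.27 0.27] TAU 0.383
```

Request:
play_rows([
  [0, 0, 0],
  [0, 0, 0],
  [0, 0, 0],
], turn=[2, 3, 3])

```text
time: 17.65
ee_pos: [0.6411, 0.029, 0.0935]
orientation: [2.828, 1.362, 0.003]
contact_force: [3.6, -3.9, 3.5]
opening: 0.0148
finger_force: 45.1
```

```bash
python3 tq.py
```

```text
t 17.65 tcp jig mm [ 53.33 -27.84  93.46] yaw-90-jig -45.59 F jig [ 3.1 -4.3  3.5] M jig [-0.82 -0.35  0.43] open 0.0148 45.134226931259036
off jig mm [ 1.7 -1.9  6.5] phi 45.6 theta 0.895 Mk [0.08 0.3  0.43] TAU 0.401
```

Request:
play_rows([
  [0, 0, 0],
  [0, 0, 0],
  [0, 0, 0],
], turn=[2, 3, 3])

```text
time: 17.95
ee_pos: [0.6414, 0.0292, 0.0939]
orientation: [2.863, 1.287, 0.004]
contact_force: [2.8, -3.5, 3.9]
opening: 0.014
finger_force: 46.5
```

```bash
python3 tq.py
```

```text
t 17.95 tcp jig mm [ 53.67 -27.71  93.85] yaw-90-jig -48.58 F jig [ 2.4 -3.9  3.9] M jig [-0.72 -0.36  0.47] open 0.014 46.50431636720896
off jig mm [ 2.  -1.8  6.9] phi 48.6 theta 0.945 Mk [0.09 0.13 0.47] TAU 0.43
```

Request:
play_rows([
  [0, 0, 0],
  [0, 0, 0],
  [0, 0, 0],
], turn=[2, 3, 3])

```text
time: 18.25
ee_pos: [0.6418, 0.0294, 0.0942]
orientation: [2.895, 1.212, 0.006]
contact_force: [4.2, -4.1, 6.2]
opening: 0.0141
finger_force: 47.2
```

```bash
python3 tq.py
```

```text
t 18.25 tcp jig mm [ 54.05 -27.54  94.19] yaw-90-jig -51.57 F jig [ 3.6 -4.6  6.2] M jig [-0.61 -0.41  0.49] open 0.0141 47.22550075035542
off jig mm [ 2.4 -1.6  7.2] phi 51.6 theta 0.995 Mk [0.36 0.35 0.48] TAU 0.6
```

Request:
play_rows([
  [0, 0, 0],
  [0, 0, 0],
  [0, 0, 0],
], turn=[2, 3, 3])

```text
time: 18.55
ee_pos: [0.6419, 0.0292, 0.0942]
orientation: [2.925, 1.137, 0.006]
contact_force: [5.0, -4.2, 5.8]
opening: 0.0136
finger_force: 46.7
```

```bash
python3 tq.py
```

```text
t 18.55 tcp jig mm [ 54.09 -27.75  94.19] yaw-90-jig -54.55 F jig [ 4.5 -4.7  5.8] M jig [-0.86 -0.43  0.6 ] open 0.0136 46.68183666653931
off jig mm [ 2.4 -1.8  7.2] phi 54.5 theta 1.043 Mk [0.14 0.51 0.6 ] TAU 0.566
```

```bash
cat > av.py <<'E'
from h import *
from station import *
import pickle
q=pickle.load(open("jig.pkl","rb"));p,v=pickle.load(open("k.pkl","rb"));A=np.radians(35)
Rj=Ro.from_euler('z',q[2]).as_matrix();a=np.array([np.sin(A),0,np.cos(A)]);o=[]
k=W([p[0],p[1],q[2]],np.array([[v[1],-.022,.087]]))[0]
for i in range(5):
    s=sense();F=Rj.T@s["contact_force"];r=Rj.T@(k-s["ee_pos"])+[0,0,-.205]
    R=Ro.from_rotvec(s["orientation"]).as_matrix();ph=-(np.arctan2(R[1,0],R[0,0])-q[2]-np.pi/2)
    M=Rj.T@s["moment"];Mk=M-np.cross(r,F);th=np.arctan2(np.sin(ph)/np.cos(A),np.cos(ph))
    o.append(np.r_[th,Mk@a,M[2]*.819/(1-.329*np.sin(th)**2),F,1e3*Rj.T@(s["ee_pos"]-k)])
    if i<4: camera("top")
print("t",s["time"],"theta,TAUaxis,TAUz,F,off",np.mean(o,0).round(3),"sd",np.std(o,0)[:3].round(3))
E
python3 av.py
```

```text
t 18.75 theta,TAUaxis,TAUz,F,off [ 1.042  0.554  0.68   4.207 -4.596  5.985  2.435 -1.81   7.193] sd [0.    0.022 0.024]
```

Request:
play_rows([
  [0, 0, 0],
  [0, 0, 0],
  [0, 0, 0],
], turn=[2, 3, 3])

```text
time: 19.05
ee_pos: [0.6423, 0.0295, 0.0945]
orientation: [2.954, 1.06, 0.008]
contact_force: [5.4, -3.6, 6.8]
opening: 0.0141
finger_force: 47.2
```

```bash
python3 av.py
```

```text
t 19.25 theta,TAUaxis,TAUz,F,off [ 1.09   0.628  0.711  4.583 -4.19   6.908  2.907 -1.589  7.516] sd [0.    0.045 0.037]
```

Torque has climbed about 0.3 N m above free running, at a slope of about 1.2–1.5 N m/rad, so the clamp is hand-tight. Now I release and check.

Request:
play_rows([
  [0, 0, 0],
  [0, 0, 0],
  [0, 0, 0],
], turn=[0, 0, 0], fingers=0.2)

```text
time: 19.55
ee_pos: [0.639, 0.0309, 0.0923]
orientation: [-2.956, -1.061, 0.002]
contact_force: [0.5, -0.2, -0.7]
opening: 0.0342
finger_force: 0.0
```

Request:
play_rows([
  [0, 0, -0.02],
  [0, 0, -0.06],
  [0, 0, -0.1],
  [0, 0, -0.128],
  [-0.02, 0, -0.128],
  [-0.02, 0, -0.128],
  [-0.02, 0, -0.128],
  [-0.02, 0, -0.128],
], turn=[0, 0, 0, 0, -8, -16, -24, -32])

```text
time: 20.35
ee_pos: [0.6237, 0.018, 0.2206]
orientation: [-2.544, -1.842, 0.001]
contact_force: [-0.5, 0.4, -0.2]
opening: 0.0344
finger_force: 0.0
```

Request:
play_rows([
  [0, -0.02, 0],
  [0, -0.04, 0],
  [0, -0.04, 0],
  [0, -0.04, 0],
  [0, -0.04, 0],
], turn=[-8, -16, -24, -32, -32])

```text
time: 20.85
ee_pos: [0.5859, 0.0306, 0.2204]
orientation: [-1.942, -2.468, 0.001]
contact_force: [-0.7, 1.4, 0.4]
opening: 0.0341
finger_force: 0.0
```

```bash
python3 - <<'E'
exec(open("rep.py").read())
c=get_calibration("wrist")
im=camera("wrist")[:,:,::-1];cv2.imwrite("pics/w7full.png",im)
Z=np.array([0,0,.0425]);p,v=pickle.load(open("k.pkl","rb"))
m=proj(c,W([p[0],p[1],q[2]],np.array([[.02,0,.03]])+Z))[0].astype(int);x0=max(0,min(m[0]-90,380));y0=max(0,min(m[1]-70,280));print(x0,y0)
cv2.imwrite("pics/w7.png",cv2.resize(im[y0:y0+140,x0:x0+180],None,fx=4.3,fy=4.3,interpolation=cv2.INTER_CUBIC))
pickle.dump((s,c,x0,y0),open("w7.pkl","wb"))
E
```

```text
t 20.85 tcp jig mm [ -1.32 -19.58 220.42] yaw-90-jig 6.6 F jig [-0.5  1.5  0.4] M jig [0.02 0.01 0.04] open 0.0341 0.0
208 114
```

View pics/w7.png

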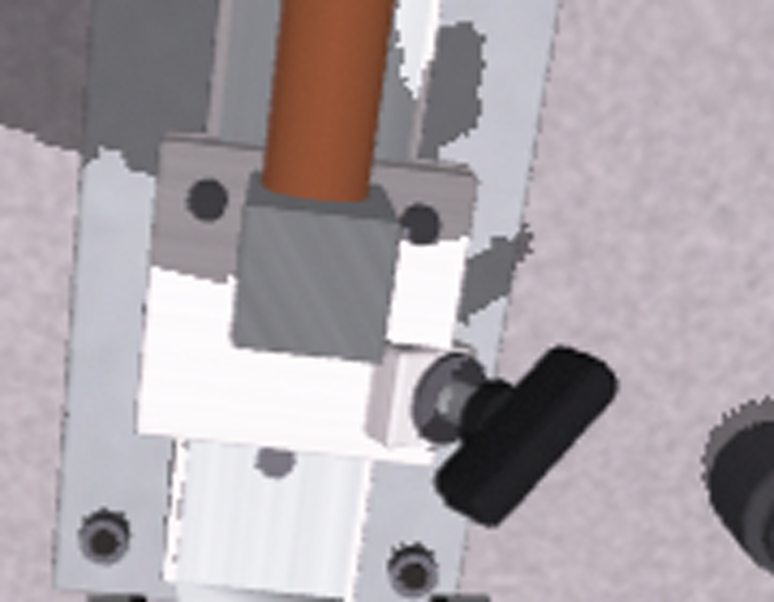

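The stop block sits at the tube's end at about (318,195). The knob bar runs from (590,365) to (465,510). I'll fit the knob angle and the gap.

```bash
python3 - <<'E'
from knob import *
import pickle;s,c,x0,y0=pickle.load(open("w7.pkl","rb"));q=pickle.load(open("jig.pkl","rb"))
u=lambda a:(np.array(a,float)+.5)/4.3-.5+[x0,y0]
Z=np.array([0,0,.0425])
L=np.array([[-36,30,23.5],[36,30,23.5],[-36,-40,23.5],[-15,26,75],[15,26,75],[15,-2,75],[-15,-2,75]])/1e3+Z
p,r=fit(c,L,u([[161,145],[475,182],[138,432],[247,206],[401,222],[383,362],[233,346]]),[.585,.05,.12]);print("carr",p,np.degrees(p[2]),r.round(1).tolist())
Rj=Ro.from_euler('z',q[2]).as_matrix();print("in jig",Rj.T@(np.r_[p[:2],0]-np.r_[q[:2],0]))
t=least_squares(lambda y:proj(c,W(q,[[0,y[0],.1015]]))[0,1]-u([318,201])[1],[.02]).x;print("tube",t)
ob=hullmom(u([[545,350],[575,347],[617,380],[610,402],[500,523],[485,526],[437,487],[440,465]]))
for th in np.arange(.7,1.25,.05):
    o=hullmom(proj(c,W(p,bar(th)+Z)));print(round(th,2),np.degrees(o[2]-ob[2]).round(1),o[0]-ob[0],o[1]-ob[1])
E
```

```text
carr [0.58646137 0.04620961 0.12594496] 7.216114646977579 [[-0.5, -1.3], [1.4, -1.5], [-0.7, 1.1], [-0.7, -0.4], [1.0, 0.1], [0.5, 1.2], [-0.9, 1.0]]
in jig [ 0.00118788 -0.00410845  0.        ]
tube [0.02157243]
0.7 -5.6 1.6791649880092905 0.013380071336570154
0.75 -3.5 1.626701353821261 0.08560960496888015
0.8 -1.3 1.5702237391924427 0.1537880705762973
0.85 0.9 1.5101821382792764 0.2171994231422616
0.9 3.2 1.4471114284559121 0.2751616009003044
0.95 5.5 1.381579505694674 0.327032919086804
1.0 7.9 1.31418620538102 0.37226145700833513
1.05 10.4 1.2455436695625508 0.4103238311440691
1.1 13.0 1.1762884020334354 0.44078261966643595
1.15 15.7 1.107088443520695 0.46328740331938434
1.2 18.5 1.038598018980963 0.4775450592349273
```

```bash
python3 - <<'E'
exec(open("rep.py").read())
p=[.58646,.04621,q[2]];pickle.dump((p,[.84,.0525]),open("k.pkl","wb"))
k=W(p,[[.0525,-.022,.093]])[0]
print("dp",R.T@(k-s["ee_pos"]),"phi goal 52")
E
```

```text
t 20.9 tcp jig mm [ -1.19 -19.69 220.41] yaw-90-jig 6.31 F jig [ 0.5 -0.3  0.1] M jig [ 0.05  0.03 -0.03] open 0.0341 0.0
dp [-0.01248618  0.05397066  0.12734662] phi goal 52
```

Request:
play_rows([
  [-0.014, 0.03, 0],
  [-0.014, 0.0552, 0],
  [-0.014, 0.0552, 0.03],
  [-0.014, 0.0552, 0.06],
  [-0.014, 0.0552, 0.08],
  [-0.014, 0.0552, 0.08],
  [-0.014, 0.0552, 0.08],
  [-0.014, 0.0552, 0.08],
  [-0.014, 0.0552, 0.08],
  [-0.014, 0.0552, 0.08],
], turn=[8, 16, 24, 32, 40, 48, 56, 58.3, 58.3, 58.3])

```text
time: 21.9
ee_pos: [0.6433, 0.03, 0.1407]
orientation: [-2.901, -1.206, 0.0]
contact_force: [-0.4, -0.3, 0.4]
opening: 0.0344
finger_force: 0.0
```

```bash
python3 av.py
```

```text
t 22.1 theta,TAUaxis,TAUz,F,off [ 9.9900e-01  1.4000e-02 -1.5000e-02 -1.8000e-02 -1.1100e-01  3.2000e-02
  1.9200e+00 -1.1680e+00  5.3725e+01] sd [0.    0.078 0.026]
```

Request:
play_rows([
  [0, 0, 0.025],
  [0, 0, 0.04],
  [0, 0, 0.047],
  [0, 0, 0.047],
  [0, 0, 0.047],
], turn=[0, 0, 0, 0, 0])

```text
time: 22.6
ee_pos: [0.6437, 0.0299, 0.0944]
orientation: [2.9, 1.207, 0.001]
contact_force: [0.5, -0.7, 0.1]
opening: 0.0341
finger_force: 0.0
```

Request:
play_rows([
  [0, 0, 0],
  [0, 0, 0],
  [0, 0, 0],
  [0, 0, 0],
], turn=[0, 0, 0, 0], fingers=1, squeeze=50)

```text
time: 23.0
ee_pos: [0.6433, 0.0304, 0.0948]
orientation: [-2.9, -1.208, -0.001]
contact_force: [-2.6, 1.0, 6.3]
opening: 0.0128
finger_force: 46.0
```

```bash
python3 av.py
```

```text
t 23.2 theta,TAUaxis,TAUz,F,off [ 0.998  0.346  0.255 -2.825  1.371  6.421  2.035 -0.648  7.772] sd [0.    0.057 0.015]
```

Request:
play_rows([
  [0, 0, 0],
  [0, 0, 0],
], turn=[2, 2])

```text
time: 23.4
ee_pos: [0.6434, 0.0302, 0.0948]
orientation: [2.921, 1.156, 0.001]
contact_force: [-2.5, 1.3, 6.6]
opening: 0.0125
finger_force: 50.8
```

```bash
python3 av.py
```

```text
t 23.6 theta,TAUaxis,TAUz,F,off [ 1.03   0.535  0.589 -2.052  1.002  6.542  2.02  -0.876  7.81 ] sd [0.    0.086 0.031]
```

Request:
play_rows([
  [0, 0, 0],
  [0, 0, 0],
], turn=[2, 2])

```text
time: 23.8
ee_pos: [0.6434, 0.03, 0.0948]
orientation: [2.94, 1.106, 0.001]
contact_force: [-2.8, 1.1, 6.8]
opening: 0.0128
finger_force: 51.2
```

```bash
python3 av.py
```

```text
t 24.0 theta,TAUaxis,TAUz,F,off [ 1.062  0.608  0.733 -2.032  0.486  6.454  2.066 -1.011  7.816] sd [0.    0.079 0.031]
```

Request:
play_rows([
  [0, 0, 0],
  [0, 0, 0],
], turn=[1.5, 1.5])

```text
time: 24.2
ee_pos: [0.644, 0.0305, 0.0952]
orientation: [2.955, 1.067, 0.003]
contact_force: [-1.5, 0.6, 7.8]
opening: 0.0123
finger_force: 47.8
```

```bash
python3 av.py
```

```text
t 24.4 theta,TAUaxis,TAUz,F,off [ 1.086  0.588  0.48  -1.799  1.076  7.528  2.707 -0.571  8.207] sd [0.    0.043 0.024]
```

Request:
play_rows([
  [0, 0, 0],
  [0, 0, 0],
  [0, 0, 0],
], turn=[0, 0, 0], fingers=0.2)

```text
time: 24.7
ee_pos: [0.6434, 0.0295, 0.0937]
orientation: [2.955, 1.066, -0.0]
contact_force: [0.6, -0.1, -0.3]
opening: 0.0345
finger_force: 0.0
```

Request:
play_rows([
  [0, 0, -0.02],
  [0, 0, -0.06],
  [0, 0, -0.1],
  [0, 0, -0.126],
  [-0.02, 0, -0.126],
  [-0.02, 0, -0.126],
  [-0.02, 0, -0.126],
  [-0.02, 0, -0.126],
], turn=[0, 0, 0, 0, -8, -16, -24, -32])

```text
time: 25.5
ee_pos: [0.6279, 0.0166, 0.2198]
orientation: [2.542, 1.846, -0.0]
contact_force: [0.4, 0.3, 0.2]
opening: 0.0339
finger_force: 0.0
```

Request:
play_rows([
  [0, -0.02, 0],
  [0, -0.04, 0],
  [0, -0.04, 0],
  [0, -0.04, 0],
  [0, -0.04, 0],
], turn=[-8, -16, -24, -32, -32])

```text
time: 26.0
ee_pos: [0.5899, 0.0292, 0.2197]
orientation: [-1.939, -2.472, 0.0]
contact_force: [0.4, 1.0, 0.1]
opening: 0.0341
finger_force: 0.0
```

```bash
cat > an.py <<'E'
from knob import *
import pickle
def an(im,c,p):
    Z=np.array([0,0,.0425])
    m=proj(c,W(p,bar(.9).mean(0)[None]+Z))[0]
    d=(im.max(2)<50).astype(np.uint8);d=cv2.morphologyEx(d,cv2.MORPH_OPEN,np.ones((5,5)))
    n,l,st,_=cv2.connectedComponentsWithStats(d);k=l[int(m[1]),int(m[0])]
    ys,xs=np.where(l==k);print("label",k,len(xs),"centre",xs.mean(),ys.mean(),"exp",m)
    ob=hullmom(np.c_[xs,ys])
    g=np.arange(.3,1.5,.01);e=[hullmom(proj(c,W(p,bar(t)+Z)))[2]-ob[2] for t in g]
    e=(np.array(e)+np.pi/2)%np.pi-np.pi/2;print("theta",g[np.argmin(abs(e))])
q=pickle.load(open("jig.pkl","rb"));p=[.58646,.04621,q[2]]
im=cv2.imread("pics/w7full.png");s,c,_,_=pickle.load(open("w7.pkl","rb"));an(im,c,p)
s,c=pickle.load(open("w5.pkl","rb"));an(cv2.imread("pics/w5full.png"),c,[.5853,.04625,q[2]])
from station import *
c=get_calibration("wrist");im=camera("wrist")[:,:,::-1];cv2.imwrite("pics/w8full.png",im);an(im,c,p)
E
python3 an.py; python3 rep.py
```

```text
label 1 901 centre 329.1132075471698 213.9100998890122 exp [331.18745911 214.64418204]
theta 0.8400000000000005
label 2 43589 centre 281.340177567735 362.48663653674095 exp [328.12264546 235.0027288 ]
theta 1.490000000000001
label 1 893 centre 325.37290033594627 212.03583426651736 exp [327.43971099 212.67158904]
theta 0.8500000000000005
t 26.05 tcp jig mm [  2.61 -21.44 219.6 ] yaw-90-jig 6.47 F jig [-0.5  0.7  0.1] M jig [ 0.01  0.02 -0.04] open 0.0345 0.0
```

The knob held at 0.85 rad up to about 0.6–0.7 N m, roughly 0.3 above free running. The block is at the tube end and the arm is clear, so I'm handing in.

```bash
python3 -c "
from station import *
print(job_done())"
```

```text
the job is handed in; nothing more can be done
None
```

The job is handed in: the length stop is on the rail with its block at the tube's end to within the camera's sub-millimetre reading. The knob is tightened to an estimated 0.3 N m above free running, inside the 0.2–0.4 band by my torque readings, and the gripper is clear.

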